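Press the battlement wall onto its block in the cam clamp

TASK

Bond the white battlement wall to its block in the clamp jig: stand it upright in the gap between the block's taped face and the rubber pad, its ends flush with the block's, and let go of it. Then take the lever by its red knob and turn the cam to its highest lift, where the lever lies over the red line, so that the pad squeezes wall and block together. The lever springs back when released, so hold it right there and finish still holding it; leave the cup, the jar and the round drum where they are.

Things in the scene. Friction and masses are not known exactly. Their poses are not given: they have to be found in the camera images.
- jig: Cam clamp jig fixed to the bench. Plywood baseboard, top 18 mm above the bench, x -95..95, y -170..70 mm in this frame (origin at bench level, yaw up to 0.3). From -y to +y: wooden fence with a sprung, rubber-faced plate (face at y -120, top z 53), loose block, gap of 20 mm, rubber pad on a sliding wooden jaw (pad face at y -60 at rest, 88 wide, top z 52), black cam (pivot at y 15) and its lever.
- jaw: Wooden jaw, loose between two low guide rails, 88 wide, with a black rubber pad on its -y side. The pad's face lies 10 mm to the -y side of this origin, which is mid-width at baseboard level. The cam pushes the jaw towards -y by up to 12.9 mm; the pad closes on wall and block about 4 mm before full lift, then the sprung fence gives 1 mm per 3 N, some 13 N at the highest lift.
- block: Loose plywood block, 90 (x) x 39 (y) x 34 (z) mm, about 100 g, on the baseboard with its back at the fence, along the jig's axes. Two yellow strips of dry double-sided tape on its +y face, towards the gap. Origin: centre of the underside.
- wall: Loose white plywood battlement wall, 90 long (x), 12 thick (y), about 60 g, standing on its long edge on the bench. Solid to 54 mm height; three teeth 18 mm wide (middle and ends) rise to 72 mm. Both faces and ends alike. Origin: centre of the underside. In the jig its top 38 mm stands clear above block and pad and can be gripped across the thickness. Centre it lengthwise on the block.
- knob: Upright red plastic knob at the lever's end, round, 22 mm diameter, 48 mm high (from 50 to 98 mm above the bench), revolving freely on its spindle. Origin: centre of its underside, 130 mm from the pivot axis, 50 mm above the bench. The lever is a flat steel bar, 20 mm wide, 6 thick, its top 50 mm above the bench.
- cam (a joint): Angle of cam and lever, rad, counter-clockwise from above. 0 = rest, lever 80 degrees from the jig's +x, nearly along +y; 1.745 = highest lift, lever along the jig's -x over the red line on the baseboard; beyond that the lift drops, stop at 2.165. A return spring pulls back with 0.15 N m at rest, 0.36 at highest lift (3 N at the knob); the squeeze adds at most 0.2 on the way.
- pivot (a point): Point on the vertical pivot axis of cam and lever, on the jig's middle line (x = 0, y = 15 mm in the jig frame), 48 mm above the bench.
- highest (a point): Point in the jig where the knob's middle stands when the cam is at its highest lift: 130 mm from the pivot along the jig's -x, 74 mm above the bench.
- cup: White paper paint cup, 72 mm across, 95 mm tall, loose, origin at the bottom centre; leave alone.
- jar: Closed green paint jar with white cap, 60 mm across, 75 mm tall, loose, origin at the bottom centre; leave alone.
- drum: Round drum of three glued layers (pale, black, brown), 76 mm across, 30 mm tall, loose, origin at the bottom centre; leave alone.
Mind the look-alikes: they are no part of the job. What is shaped like the block but green or purple is not meant.

How it is judged:
On the way, in this order (a step that is already met when the one before it is completed fails the run):
1. the wall stands released in the gap, flush with the block, while the lever is still near rest (z of wall in the frame of jig between 0.014 and 0.022 m and y of wall in the frame of block between 0.021 and 0.042 m and x of wall in the frame of block between -0.007 and 0.007 m and angle between wall's own z axis and vertical below 0.12 rad and angle between the x axis of wall and the x axis of jig, either way round below 0.12 rad and contact force between the fingers and wall below 0.3 N and value of joint cam below 0.35 rad), for 0.2 s.
2. the lever is held at the highest lift and the pad squeezes wall and block (value of joint cam between 1.615 and 1.875 rad and contact force between jaw and wall above 8 N and contact force between wall and block above 8 N and contact force between any of the fingers, the arm and knob above 0.8 N), for 0.3 s.
At the end, for the whole second after the job is handed in: The robot holds the lever still within 0.13 rad of highest lift (1.745 rad); pad presses wall and wall presses block with over 8 N; the wall stands upright and straight (0.12 rad) on the baseboard, ends flush with the block's within 7 mm, not touched by the fingers (all of step 2 and z of wall in the frame of jig between 0.014 and 0.022 m and y of wall in the frame of block between 0.021 and 0.042 m and x of wall in the frame of block between -0.007 and 0.007 m and angle between wall's own z axis and vertical below 0.12 rad and angle between the x axis of wall and the x axis of jig, either way round below 0.12 rad and contact force between the fingers and wall below 0.3 N and velocity of joint cam between -0.1 and 0.1 rad/s); the arm keeps its last pose, push and grip.
It fails at once if the paper cup is moved by more than 30 mm or tipped (distance of cup from where it was at the start of the episode above 0.03 m or angle between cup's own z axis and vertical above 0.5 rad).
It fails at once if the paint jar is moved by more than 30 mm or tipped (distance of jar from where it was at the start of the episode above 0.03 m or angle between jar's own z axis and vertical above 0.5 rad).
It fails at once if the plywood drum is moved by more than 30 mm or tipped (distance of drum from where it was at the start of the episode above 0.03 m or angle between drum's own z axis and vertical above 0.5 rad).
It also fails if it takes over 58 s, if anything falls off the work surface, if the arm or the gripper's body presses on something with over 40 N, if the wrist force passes 120 N, or if a joint passes its speed limit or range.

ROBOT

A 6-joint arm with a two-finger parallel gripper is mounted at the origin on the work surface. World frame = base frame: x ahead of the robot, y to its left, z up, the work surface at z = 0. Lengths are in m, angles in rad, forces in N, time in s.
With the tool pointing down it reaches from about 0.4 to 0.825 m from the base axis. Payload 7 kg.
Tool frame: the origin (TCP) lies at the very end of the fingers, on their centre line; the grasp point (between the pads) lies arm.grip_point_offset behind it (arm.grip_point_offset is the distance from the TCP to the grasp point, in m); z points along the fingers, y is the line along which they close (so a half turn about z gives the same grasp; the last joint's range is limited). The gripper opens to 88 mm and grips with 3 to 60 N. Pads are 19 mm wide; open, the fingers measure 130 mm over their backs; the gripper's body (78 mm by 193 mm) begins 47 mm behind the grasp point.
Start: joints at [1.538, 0.359, 0.012, 0, -1.224, -0.288], TCP at [0.213, 0.641, 0.227] pointing down, gripper open.
Joint ranges: [-3.07, 3.07], [-1.43, 2.12], [-1.02, 1.25], [-3.03, 1.67], [-3.05, -0], [-3.03, 3.03]. Speed limits (rad/s): [2.39, 2.39, 3.01, 3.14, 3.14, 3.14].

INTERFACE

Orientations are given as [roll, pitch, yaw] about the fixed x, y, z axes, in that order (R = Rz(yaw) Ry(pitch) Rx(roll)).
In Python, from station import arm gives the robot as it stands.
- The arm moves only by the shell command python3 -m crank 'ROWS' [OPENING] [FORCE]. ROWS is JSON, a list of rows, each an object of numbers: "dx", "dy", "dz": the shift along the tool's x, y, z in cm; "wx", "wy", "wz": the turn, a rotation vector about the tool's x, y, z in degrees. A call has exactly 10 rows; each row is the pose to reach, as a shift and turn from the pose commanded when the call began, along the tool's axes at that moment; what a row does not reach only later rows make up. A row lasts 1/8 s, in which the tool goes at most 62.5 mm and 10.7 degrees, less where a joint would pass 70% of its speed; a pose out of reach is approached as far as the arm can. A call with a gripper value outside its range is refused whole. OPENING is the finger opening in cm, from 0 to 8.76, set as the call begins (- or left out, the last holds). The fingers move at their own pace and stop on an object; FORCE is the grip in N (left out, the last holds). Time passes only in rows, so rows that repeat a pose let the fingers close, or fill a call up. It gives the time, the measured TCP pose, the force, the opening and the grip force at its end, in the units of the state.
- arm.get_state(): the state, without advancing time (a new reading comes with each control period).
- arm.grab_frame(name): name is "scene" or "top"; returns the picture (384x512x3 uint8, red, green, blue); there is no depth.
- arm.calibration(name): a dict with "fx", "fy", "cx", "cy" (pixels), "world_from_camera" (4x4, takes a point from camera to world coordinates). Camera axes: x right, y down, z forward; pixel columns grow to the right and rows downward; lengths in m; the calibration is good to about 2 mm. A picture is of the moment at which its call begins. calibration takes no time and is no camera call.
- arm.job_done(): hands the job in; it is judged then, once.
Trained networks look in the newest picture that a camera, given by its name, has taken for a name from the list of things; names that differ only in an ending like _2 or _b are one class to them, and where a whole thing is asked for, a point or a joint stands for the part that bears it (a point fixed in the world has none). Each returns a list of dicts, best first, with "confidence" (0 to 1); they miss things now and then, are a little off and sometimes report something else, mostly with a low value. They report only what shows in the picture. A call takes as long as a camera call. They do not tell look-alikes from the thing itself.
- arm.find_in(camera, query): "centre" ([x, y, z] in m, in world coordinates, good to about 4 mm: the middle of the surface that is visible of it).
- arm.masks_of(camera, query): "pixels" (384x512 bool, what is visible of it).
- arm.mark_of(camera, query): "centre" ([x, y, z] in m, in world coordinates, good to about 4 mm: a listed point, or the origin of a listed thing).
The state is a dict: "t": time; "q": joint angles; "qd": joint speeds; "joint_efforts": joint torques, N m; "eef_pos": TCP position; "ee_rot": TCP orientation; "force": force on the tool from outside, world axes, zero at the start; "moment": the same for the moment, N m; "width": finger opening in m; "gripper_force": force on a finger pad.
Only numpy, scipy, OpenCV 4.12 (cv2) and the standard library are available. Lean on these libraries where they do the work, as an engineer would, in place of code of your own. Each camera call takes 0.05 s, during which the arm holds its last target. There are 200 camera calls.

## Working session

There is one attempt and no reset: what is moved stays moved. The work goes in short steps, Python scripts to look and compute and a shell command to move; the robot and the scene stay as the last step left them, time stands still between calls to the robot, and variables do not carry over. Pictures are saved under pics/ and viewed, at most 10 in all, crops included, and the job is handed in when it is done.

```bash
mkdir -p pics; ls; python3 - <<'E'
from station import arm
import cv2,numpy as np
s=arm.get_state();print(s);print(arm.grip_point_offset)
for c in ("scene","top"):
    im=arm.grab_frame(c);cv2.imwrite(f"pics/{c}0.png",im[...,::-1])
    k=arm.calibration(c);print(c,k["fx"],k["cx"],k["cy"],np.round(k["world_from_camera"],3).tolist())
    for q in ("jig","jaw","block","wall","knob","pivot","highest","cup","jar","drum"):
        print(q,[(np.round(d["centre"],3).tolist(),round(d["confidence"],2)) for d in arm.mark_of(c,q)])
E
```

```text
pics
{'t': 0.0, 'q': array([ 1.53810848e+00,  3.59423305e-01,  1.10619168e-02, -3.65563067e-04,
       -1.22412777e+00, -2.88111059e-01]), 'qd': array([-5.92182019e-04,  1.19335066e-03,  6.71106462e-05, -3.70180197e-04,
       -1.84872943e-04,  7.10377928e-04]), 'joint_efforts': array([-1.12643229e-03, -5.82722211e+01,  2.93062431e+01,  6.99694186e+00,
        7.00664241e-03, -1.47305182e-04]), 'eef_pos': array([0.21270284, 0.64008302, 0.22559771]), 'ee_rot': array([ 3.13987194e+00, -1.51568171e-04, -3.20923269e-01]), 'force': array([ 0.2902909 , -0.38681128, -0.18035494]), 'moment': array([-0.0150741 ,  0.03668602,  0.03498285]), 'gripper_force': 0.0, 'width': 0.08775174424034267}
0.0188
scene 455.8931030928041 251.53642884391314 187.00399361970264 [[-0.223, 0.657, -0.72, 1.352], [0.975, 0.163, -0.153, 0.168], [0.017, -0.736, -0.677, 0.826], [0.0, 0.0, 0.0, 1.0]]
jig [([0.584, 0.023, -0.0], 0.6)]
jaw [([0.586, -0.023, 0.014], 0.61), ([0.557, -0.321, 0.003], 0.55)]
block [([0.375, 0.169, 0.0], 0.92), ([0.395, -0.091, 0.003], 0.85), ([0.6, -0.076, 0.019], 0.7), ([0.361, -0.266, 0.0], 
[... 281 characters left out ...]
654241442 255.59914867034726 200.37978450426843 [[-0.021, -0.992, 0.124, 0.409], [-0.999, 0.018, -0.027, 0.006], [0.025, -0.125, -0.992, 1.192], [0.0, 0.0, 0.0, 1.0]]
jig [([0.58, 0.026, 0.001], 0.65)]
jaw [([0.59, -0.027, 0.019], 0.89)]
block [([0.378, 0.171, -0.002], 0.87), ([0.594, -0.076, 0.017], 0.68), ([0.392, -0.094, -0.003], 0.68), ([0.361, -0.269, 0.003], 0.6)]
wall [([0.555, -0.321, -0.002], 0.83), ([0.593, 0.166, 0.049], 0.55)]
knob [([0.596, 0.167, 0.049], 0.47)]
pivot [([0.58, 0.038, 0.047], 0.93)]
highest [([0.456, 0.024, 0.077], 0.61)]
cup [([0.724, -0.258, -0.002], 0.9), ([0.767, 0.122, -0.002], 0.61)]
jar [([0.764, 0.121, -0.002], 0.67)]
drum [([0.445, 0.316, -0.004], 0.93)]
```

View pics/scene0.png

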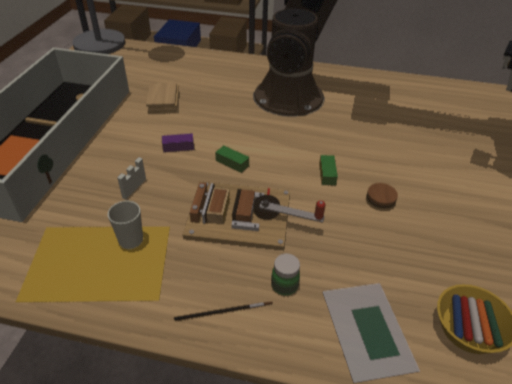

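View pics/top0.png

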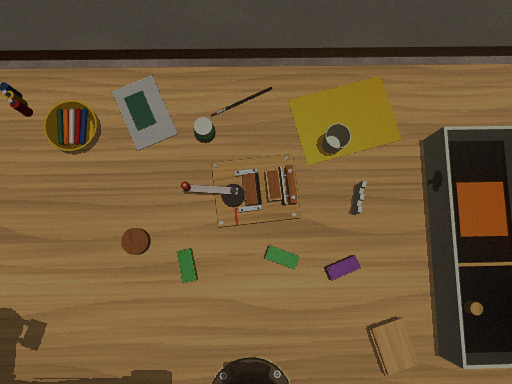

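The scene view shows the wall at about (132,180), the jig at (240,215), the knob at (320,210), the cup at (127,225), the jar at (286,272) and the drum at (382,196). In the top view the wall is at (360,197) and the knob at (185,186).
Block candidates in the top view: bare plywood at (274,184) inside the jig, green at (187,265) and (282,257), purple at (343,267). Only the one in the jig fits, being plywood and standing at the fence. I'll confirm it in an enlarged, rectified crop.

```bash
cat > h.py <<'E'
from station import arm
import cv2,numpy as np
def proj(c,P):
    k=arm.calibration(c);T=np.linalg.inv(k["world_from_camera"]);P=np.atleast_2d(P)
    p=P@T[:3,:3].T+T[:3,3]
    return np.c_[k["fx"]*p[:,0]/p[:,2]+k["cx"],k["fy"]*p[:,1]/p[:,2]+k["cy"]]
def ray(c,uv,z):
    k=arm.calibration(c);W=np.array(k["world_from_camera"]);uv=np.atleast_2d(uv)
    d=np.c_[(uv[:,0]-k["cx"])/k["fx"],(uv[:,1]-k["cy"])/k["fy"],np.ones(len(uv))]@W[:3,:3].T
    return W[:3,3]+d*((z-W[2,3])/d[:,2])[:,None]
def rect(c,im,x0,x1,y0,y1,z,s):
    "s px per m; up = +x world, left = +y world"
    w,h=int((y1-y0)*s),int((x1-x0)*s)
    src=proj(c,[[x1,y1,z],[x1,y0,z],[x0,y0,z],[x0,y1,z]]).astype(np.float32)
    H=cv2.getPerspectiveTransform(src,np.float32([[0,0],[w,0],[w,h],[0,h]]))
    return cv2.warpPerspective(im,H,(w,h),flags=cv2.INTER_CUBIC)
E
python3 - <<'E'
from h import *
im=arm.grab_frame("top")[...,::-1].copy()
a=rect("top",im,.47,.70,-.13,.20,.05,1700)
b=rect("top",im,.49,.62,-.39,-.27,.072,1700)
a=cv2.resize(a,(560,391));b=cv2.resize(b,(230,249))
o=np.zeros((391,800,3),np.uint8);o[:,:560]=a;o[:249,565:795]=b
cv2.imwrite("pics/c1.png",o)
for c in("scene","top"):
    if c=="scene":arm.grab_frame(c)
    for q in("wall","jaw","block","knob"):
        for d in arm.masks_of(c,q):
            m=d["pixels"].astype(np.uint8);p=cv2.findNonZero(m)
            r=cv2.minAreaRect(p);
            print(c,q,round(d["confidence"],2),len(p),np.round(r[0],1),np.round(r[1],1),round(r[2],1))
E
```

```text
scene wall 0.73 687 [131.8 178.3] [21.2 41.7] 45.0
scene jaw 0.74 4975 [254. 217.] [138.2  60.9] 5.8
scene jaw 0.62 661 [243.  205.8] [20.8 33.9] 6.7
scene block 0.75 484 [327.9 170.1] [31.3 16.8] 83.3
scene block 0.68 544 [177. 143.] [17.3 32.2] 85.9
scene block 0.65 576 [231.6 158.8] [35.8 17.9] 26.6
scene block 0.61 681 [218.2 205.9] [19.9 37.9] 15.9
scene knob 0.49 155 [319.5 210. ] [18.  9.] 90.0
top wall 0.73 530 [251.7 189. ] [32.3 17. ] 86.2
top wall 0.65 329 [357.9 197.4] [10.6 34.3] 8.7
top jaw 0.94 498 [251.6 189. ] [32.  16.1] 84.3
top block 0.89 499 [281.2 256.6] [33.6 15.5] 23.2
top block 0.73 496 [342.1 267.3] [15.1 33.8] 66.0
top block 0.68 473 [272.9 184.9] [32.7 14.6] 82.9
top block 0.67 471 [186.9 264.9] [31.8 15.6] 76.8
top knob 0.62 75 [185. 186.] [10.   8.3] 56.3
top knob 0.2 4705 [239.9 191.5] [ 67.1 114.3] 82.8
```

View pics/c1.png

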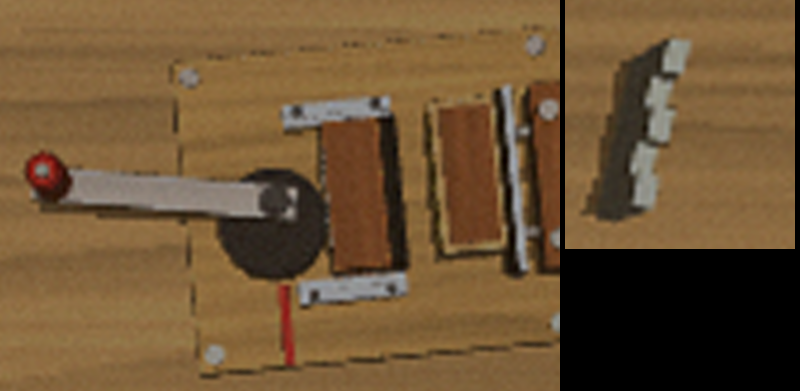

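The crop confirms the block: brown plywood top, standing against the sprung plate in the jig and facing the pad. The wall has three teeth, at (675,55), (660,120) and (645,190). Next I'll fit the jig, block and wall poses by edge matching in both views.

```bash
cat >> h.py <<'E'
from scipy.optimize import minimize
U=4
def edges(im):
    g=cv2.resize(im,None,fx=U,fy=U,interpolation=cv2.INTER_CUBIC)
    e=cv2.Canny(cv2.GaussianBlur(g,(0,0),2),25,60)
    return cv2.distanceTransform(255-e,cv2.DIST_L2,5)/U
def box(x0,x1,y0,y1,z,sides="nsew"):
    t=np.linspace(0,1,60);o=np.ones(60);L=[]
    X=x0+(x1-x0)*t;Y=y0+(y1-y0)*t
    for s in sides: L.append({"n":np.c_[o*x1,Y,o*z],"s":np.c_[o*x0,Y,o*z],"e":np.c_[X,o*y0,o*z],"w":np.c_[X,o*y1,o*z]}[s])
    return np.vstack(L)
def place(p,P):
    c,s=np.cos(p[2]),np.sin(p[2]);return np.c_[p[0]+c*P[:,0]-s*P[:,1],p[1]+s*P[:,0]+c*P[:,1],P[:,2]]
def cost(p,P,D):
    r=0
    for c,d in D.items():
        uv=proj(c,place(p,P))*U+(U-1)/2
        v=cv2.remap(d,uv[:,0].astype(np.float32).reshape(-1,1),uv[:,1].astype(np.float32).reshape(-1,1),cv2.INTER_LINEAR)
        r+=np.minimum(v,2.5).mean()
    return r
def fit(p0,P,D):
    best=None
    for dx in(-.005,0,.005):
        for dy in(-.005,0,.005):
            for a in(-.05,0,.05):
                q=np.array(p0)+[dx,dy,a]
                S=np.vstack([q,q+[.004,0,0],q+[0,.004,0],q+[0,0,.04]])
                m=minimize(cost,q,(P,D),method="Nelder-Mead",options=dict(initial_simplex=S,maxiter=120,xatol=1e-4))
                if best is None or m.fun<best.fun:best=m
    return best
BASE=box(-.095,.095,-.17,.07,.018)
BLK=box(-.045,.045,-.0195,.0195,.052)
def tops(z=.072):
    return np.vstack([box(a,b,-.006,.006,z) for a,b in((-.045,-.027),(-.009,.009),(.027,.045))])
E
python3 - <<'E'
from h import *
I={c:arm.grab_frame(c)[...,::-1].copy() for c in("scene","top")}
D={c:edges(I[c]) for c in I}
G={"base":([.582,.0245,.1],BASE),"block":([.594,-.076,.1],BLK),"wall":([.556,-.32,-.227],tops())}
for n,(p,P) in G.items():
    for k in(["top"],["scene"],["top","scene"]):
        m=fit(p,P,{c:D[c] for c in k});print(n,k,np.round(m.x,4),round(m.fun,2))
    G[n]=(m.x,P)
o=[]
for c,(u,v,w,h) in {"top":(175,145,200,90),"scene":(110,150,220,100)}.items():
    g=cv2.resize(I[c],None,fx=U,fy=U,interpolation=cv2.INTER_CUBIC)
    for n,(p,P) in G.items():
        for q in proj(c,place(p,P))*U+1.5: cv2.circle(g,tuple(int(round(t)) for t in q),0,(0,255,0) if n!="block" else (255,255,0),-1)
    g=g[v*U:(v+h)*U,u*U:(u+w)*U];o.append(cv2.resize(g,(800,290),interpolation=cv2.INTER_AREA))
cv2.imwrite("pics/c2.png",np.vstack(o))
E
```

```text
base ['top'] [0.5804 0.0253 0.0923] 0.76Traceback (most recent call last):
  File "<stdin>", line 7, in <module>
  File "h.py", line 44, in fit
    m=minimize(cost,q,(P,D),method="Nelder-Mead",options=dict(initial_simplex=S,maxiter=120,xatol=1e-4))
    res = _minimize_neldermead(fun, x0, args, callback, bounds=bounds,
                               **options)
    fxcc = func(xcc)
    fx = function(np.copy(x), *(wrapper_args + args))
  File "h.py", line 33, in cost
    uv=proj(c,place(p,P))*U+(U-1)/2
       ~~~~^^^^^^^^^^^^^^
  File "h.py", line 4, in proj
    k=arm.calibration(c);T=np.linalg.inv(k["world_from_camera"]);P=np.atleast_2d(P)
ValueError: time passes only in moves, steps and waits
```

Too many calibration calls; I'll cache the calibration.

```bash
sed -i 's/arm.calibration(c)/cal(c)/; s/^import cv2,numpy as np/import cv2,numpy as np,functools\n@functools.cache\ndef cal(c): return arm.calibration(c)/' h.py
cat > fitall.py <<'E'
from h import *
I={c:arm.grab_frame(c)[...,::-1].copy() for c in("scene","top")}
D={c:edges(I[c]) for c in I}
G={"base":([.582,.0245,.1],BASE),"block":([.594,-.076,.1],BLK),"wall":([.556,-.32,-.227],tops())}
for n,(p,P) in G.items():
    for k in(["top"],["scene"],["top","scene"]):
        m=fit(p,P,{c:D[c] for c in k});print(n,k,np.round(m.x,4),round(m.fun,2))
    G[n]=(m.x,P)
o=[]
for c,(u,v,w,h) in {"top":(175,145,200,90),"scene":(110,150,220,100)}.items():
    g=cv2.resize(I[c],None,fx=U,fy=U,interpolation=cv2.INTER_CUBIC)
    for n,(p,P) in G.items():
        for q in proj(c,place(p,P))*U+1.5: cv2.circle(g,tuple(int(round(t)) for t in q),0,(0,255,0) if n!="block" else (255,255,0),-1)
    g=g[v*U:(v+h)*U,u*U:(u+w)*U];o.append(cv2.resize(g,(800,290),interpolation=cv2.INTER_AREA))
cv2.imwrite("pics/c2.png",np.vstack(o))
E
python3 fitall.py
```

```text
base ['top'] [0.5803 0.0255 0.0942] 0.74
base ['scene'] [0.5941 0.0278 0.0947] 1.47
base ['top', 'scene'] [0.5806 0.0262 0.0901] 2.91
block ['top'] [ 0.5924 -0.0712  0.0825] 0.17
block ['scene'] [ 0.5961 -0.0755  0.0996] 0.8
block ['top', 'scene'] [ 0.5931 -0.0758  0.0949] 1.13
wall ['top'] [ 0.5561 -0.3197 -0.2212] 0.31
wall ['scene'] [ 0.5528 -0.3197 -0.2255] 0.57
wall ['top', 'scene'] [ 0.5554 -0.3197 -0.2218] 1.0
```

View pics/c2.png

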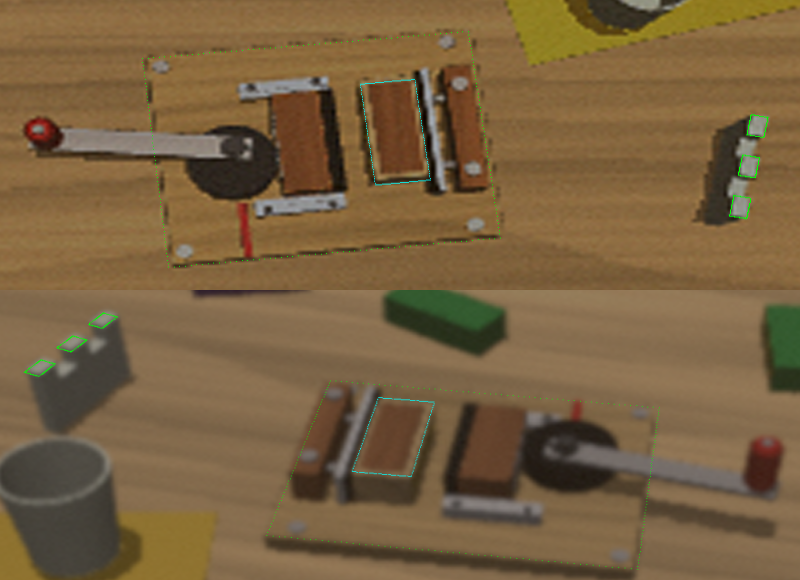

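The overlay outlines sit on the tooth tops in both views: the top pane at (748,165) and the scene pane at (72,345). The base and block outlines also match to within about 1–3 mm. Next is computing the move to above the wall.

```bash
cat > d.py <<'E'
import sys,numpy as np
from station import arm
s=arm.get_state();p=s["eef_pos"];r=s["ee_rot"];yw=r[2]
print("pose",np.round(p,4),np.round(r,4),"t",round(s["t"],2),"F",np.round(s["force"],1),"w",round(s["width"],4),"g",round(s["gripper_force"],1))
a=[float(v) for v in sys.argv[1:]]
for i in range(0,len(a),4):
    d=np.array(a[i:i+3])-p;c,sn=np.cos(yw),np.sin(yw)
    print("dx %.2f dy %.2f dz %.2f wz %.1f"%(100*(c*d[0]+sn*d[1]),100*(sn*d[0]-c*d[1]),-100*d[2],np.degrees(yw-a[i+3])))
E
python3 d.py .5555 -.3197 .18 -.222
```

```text
pose [0.2128 0.6405 0.2266] [ 3.1416  0.     -0.3208] t 1.8 F [ 0.7 -1.  -0.1] w 0.0875 g 0.0
dx 62.80 dy 80.32 dz 4.66 wz -5.7
```

```bash
python3 -m crank '[{"dx":3,"dy":4},{"dx":6,"dy":8},{"dx":9,"dy":12},{"dx":12.5,"dy":16},{"dx":16,"dy":20},{"dx":19,"dy":24},{"dx":22,"dy":28},{"dx":25,"dy":32},{"dx":28,"dy":36},{"dx":31.4,"dy":40}]' 8.7 20 && python3 d.py .5555 -.3197 .16 -.222
```

```text
$[0]: bad value
```

```bash
python3 -m crank '[{"dx":3,"dy":4,"dz":0,"wx":0,"wy":0,"wz":0},{"dx":6,"dy":8,"dz":0,"wx":0,"wy":0,"wz":0},{"dx":9,"dy":12,"dz":0,"wx":0,"wy":0,"wz":0},{"dx":12.5,"dy":16,"dz":0,"wx":0,"wy":0,"wz":0},{"dx":16,"dy":20,"dz":0,"wx":0,"wy":0,"wz":0},{"dx":19,"dy":24,"dz":0,"wx":0,"wy":0,"wz":0},{"dx":22,"dy":28,"dz":0,"wx":0,"wy":0,"wz":0},{"dx":25,"dy":32,"dz":0,"wx":0,"wy":0,"wz":0},{"dx":28,"dy":36,"dz":0,"wx":0,"wy":0,"wz":0},{"dx":31.4,"dy":40,"dz":0,"wx":0,"wy":0,"wz":0}]' 8.7 20 && python3 d.py .5555 -.3197 .16 -.222
```

```text
t: 3.05
eef_pos: [0.3849, 0.1605, 0.2271]
ee_rot: [-3.14, -0.001, -0.32]
force: [1.1, 0.3, 0.5]
width: 0.0871
gripper_force: 0.0
pose [0.3849 0.1605 0.2271] [-3.1402e+00 -6.0000e-04 -3.1990e-01] t 3.05 F [1.1 0.3 0.5] w 0.0871 g 0.0
dx 31.29 dy 40.22 dz 6.71 wz -5.6
```

```bash
python3 -m crank '[{"dx":4,"dy":5,"dz":0,"wx":0,"wy":0,"wz":-1},{"dx":8,"dy":10,"dz":0,"wx":0,"wy":0,"wz":-2},{"dx":12,"dy":15,"dz":0,"wx":0,"wy":0,"wz":-3},{"dx":16,"dy":20,"dz":0,"wx":0,"wy":0,"wz":-4},{"dx":20,"dy":25,"dz":0,"wx":0,"wy":0,"wz":-5},{"dx":24,"dy":30,"dz":1,"wx":0,"wy":0,"wz":-5.6},{"dx":28,"dy":35,"dz":3,"wx":0,"wy":0,"wz":-5.6},{"dx":31.3,"dy":40.2,"dz":6.7,"wx":0,"wy":0,"wz":-5.6},{"dx":31.3,"dy":40.2,"dz":6.7,"wx":0,"wy":0,"wz":-5.6},{"dx":31.3,"dy":40.2,"dz":6.7,"wx":0,"wy":0,"wz":-5.6}]' && python3 d.py .5555 -.3197 .042 -.222
```

```text
t: 4.3
eef_pos: [0.5543, -0.3193, 0.158]
ee_rot: [3.142, 0.003, -0.225]
force: [-0.2, 0.6, 1.3]
width: 0.0871
gripper_force: 0.0
pose [ 0.5543 -0.3193  0.158 ] [ 3.1416e+00  2.7000e-03 -2.2520e-01] t 4.3 F [-0.2  0.6  1.3] w 0.0871 g 0.0
dx 0.13 dy 0.02 dz 11.60 wz -0.2
```

```bash
python3 -m crank '[{"dx":0.1,"dy":0,"dz":3,"wx":0,"wy":0,"wz":0},{"dx":0.1,"dy":0,"dz":6,"wx":0,"wy":0,"wz":0},{"dx":0.1,"dy":0,"dz":9,"wx":0,"wy":0,"wz":0},{"dx":0.1,"dy":0,"dz":11.6,"wx":0,"wy":0,"wz":0},{"dx":0.1,"dy":0,"dz":11.6,"wx":0,"wy":0,"wz":0},{"dx":0.1,"dy":0,"dz":11.6,"wx":0,"wy":0,"wz":0},{"dx":0.1,"dy":0,"dz":11.6,"wx":0,"wy":0,"wz":0},{"dx":0.1,"dy":0,"dz":11.6,"wx":0,"wy":0,"wz":0},{"dx":0.1,"dy":0,"dz":11.6,"wx":0,"wy":0,"wz":0},{"dx":0.1,"dy":0,"dz":11.6,"wx":0,"wy":0,"wz":0}]' 5 20 && python3 -m crank '[{"dx":0,"dy":0,"dz":0,"wx":0,"wy":0,"wz":0},{"dx":0,"dy":0,"dz":0,"wx":0,"wy":0,"wz":0},{"dx":0,"dy":0,"dz":0,"wx":0,"wy":0,"wz":0},{"dx":0,"dy":0,"dz":0,"wx":0,"wy":0,"wz":0},{"dx":0,"dy":0,"dz":0,"wx":0,"wy":0,"wz":0},{"dx":0,"dy":0,"dz":0,"wx":0,"wy":0,"wz":0},{"dx":0,"dy":0,"dz":0,"wx":0,"wy":0,"wz":0},{"dx":0,"dy":0,"dz":0,"wx":0,"wy":0,"wz":0},{"dx":0,"dy":0,"dz":0,"wx":0,"wy":0,"wz":0},{"dx":0,"dy":0,"dz":0,"wx":0,"wy":0,"wz":0}]' 0 20 && python3 d.py .5555 -.3197 .15 -.222
```

```text
t: 5.55
eef_pos: [0.556, -0.3186, 0.0437]
ee_rot: [-3.142, -0.0, -0.223]
force: [-0.5, 0.1, -0.2]
width: 0.0502
gripper_force: 0.0
t: 6.8
eef_pos: [0.5559, -0.3185, 0.0436]
ee_rot: [3.142, 0.0, -0.223]
force: [0.5, 0.0, -0.8]
width: 0.0117
gripper_force: 20.0
pose [ 0.5559 -0.3185  0.0436] [ 3.1416  0.     -0.223 ] t 6.8 F [ 0.5  0.  -0.8] w 0.0117 g 20.0
dx -0.02 dy 0.13 dz -10.64 wz -0.1
```

```bash
python3 -m crank '[{"dx":0,"dy":0,"dz":-1,"wx":0,"wy":0,"wz":0},{"dx":0,"dy":0,"dz":-3,"wx":0,"wy":0,"wz":0},{"dx":0,"dy":0,"dz":-5,"wx":0,"wy":0,"wz":0},{"dx":0,"dy":0,"dz":-7.5,"wx":0,"wy":0,"wz":0},{"dx":0,"dy":0,"dz":-10,"wx":0,"wy":0,"wz":0},{"dx":0,"dy":0,"dz":-11,"wx":0,"wy":0,"wz":0},{"dx":0,"dy":0,"dz":-11,"wx":0,"wy":0,"wz":0},{"dx":0,"dy":0,"dz":-11,"wx":0,"wy":0,"wz":0},{"dx":0,"dy":0,"dz":-11,"wx":0,"wy":0,"wz":0},{"dx":0,"dy":0,"dz":-11,"wx":0,"wy":0,"wz":0}]' && python3 d.py .5885 -.045 .14 .093
```

```text
t: 8.05
eef_pos: [0.5557, -0.3184, 0.1528]
ee_rot: [-3.142, 0.001, -0.223]
force: [-0.1, -0.2, -0.5]
width: 0.0118
gripper_force: 20.0
pose [ 0.5557 -0.3184  0.1528] [-3.1416e+00  1.2000e-03 -2.2310e-01] t 8.05 F [-0.1 -0.2 -0.5] w 0.0118 g 20.0
dx -2.85 dy -27.39 dz 1.28 wz -18.1
```

```bash
python3 -m crank '[{"dx":-0.3,"dy":-2,"dz":0,"wx":0,"wy":0,"wz":-1},{"dx":-0.8,"dy":-6,"dz":0,"wx":0,"wy":0,"wz":-4},{"dx":-1.3,"dy":-11,"dz":0,"wx":0,"wy":0,"wz":-8},{"dx":-1.8,"dy":-16,"dz":0,"wx":0,"wy":0,"wz":-12},{"dx":-2.3,"dy":-21,"dz":0.5,"wx":0,"wy":0,"wz":-15},{"dx":-2.7,"dy":-25.5,"dz":1.3,"wx":0,"wy":0,"wz":-17},{"dx":-2.85,"dy":-27.4,"dz":1.3,"wx":0,"wy":0,"wz":-18.1},{"dx":-2.85,"dy":-27.4,"dz":1.3,"wx":0,"wy":0,"wz":-18.1},{"dx":-2.85,"dy":-27.4,"dz":1.3,"wx":0,"wy":0,"wz":-18.1},{"dx":-2.85,"dy":-27.4,"dz":1.3,"wx":0,"wy":0,"wz":-18.1}]' && cat > look.py <<'E'
from h import *
import sys
n,z=sys.argv[1],float(sys.argv[2]);p=[float(v) for v in sys.argv[3:6]]
I={c:arm.grab_frame(c)[...,::-1].copy() for c in("scene","top")}
S={"wall":(p,np.vstack([tops(z+.072),box(-.045,.045,-.006,.006,z)]),(0,255,0)),"block":([.592,-.075,.093],BLK,(255,255,0)),"base":([.5808,.0258,.093],BASE,(0,200,255))}
o=[]
for c,(u,v,w,h) in {"top":(200,135,120,100),"scene":(165,130,120,100)}.items():
    g=cv2.resize(I[c],None,fx=8,fy=8,interpolation=cv2.INTER_CUBIC)
    for q,P,col in S.values():
        for t in proj(c,place(q,P))*8+3.5: cv2.circle(g,tuple(int(round(a)) for a in t),1,col,-1)
    o.append(cv2.resize(g[v*8:(v+h)*8,u*8:(u+w)*8],(400,333),interpolation=cv2.INTER_AREA))
cv2.imwrite(f"pics/{n}.png",np.hstack(o))
E
python3 d.py && python3 look.py c3 .096 .5885 -.045 .093
```

```text
t: 9.3
eef_pos: [0.5886, -0.0459, 0.1407]
ee_rot: [3.142, -0.0, 0.091]
force: [-0.1, 0.3, 0.2]
width: 0.0121
gripper_force: 20.0
pose [ 0.5886 -0.0459  0.1407] [ 3.1416e+00 -1.0000e-04  9.1500e-02] t 9.3 F [-0.1  0.3  0.2] w 0.0121 g 20.0
```

View pics/c3.png

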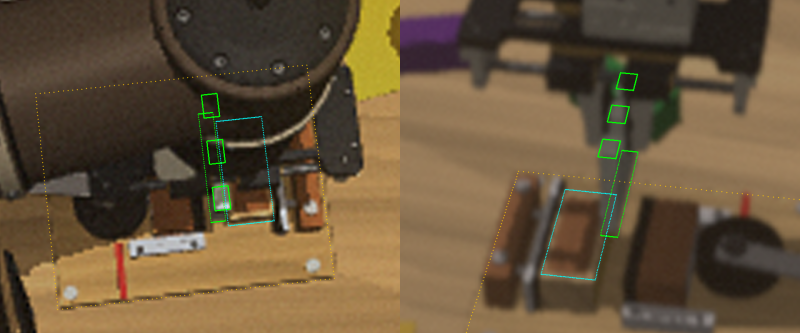

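The top pane shows the wall's near end at (222,198), matching its predicted outline. The scene pane shows the wall hanging over the gap at (615,150), right of the block face. I'll descend in stages, checking the force.

```bash
python3 -m crank '[{"dx":0,"dy":-0.1,"dz":1,"wx":0,"wy":0,"wz":0},{"dx":0,"dy":-0.1,"dz":2,"wx":0,"wy":0,"wz":0},{"dx":0,"dy":-0.1,"dz":3,"wx":0,"wy":0,"wz":0},{"dx":0,"dy":-0.1,"dz":3.6,"wx":0,"wy":0,"wz":0},{"dx":0,"dy":-0.1,"dz":4.2,"wx":0,"wy":0,"wz":0},{"dx":0,"dy":-0.1,"dz":4.5,"wx":0,"wy":0,"wz":0},{"dx":0,"dy":-0.1,"dz":4.8,"wx":0,"wy":0,"wz":0},{"dx":0,"dy":-0.1,"dz":5,"wx":0,"wy":0,"wz":0},{"dx":0,"dy":-0.1,"dz":5,"wx":0,"wy":0,"wz":0},{"dx":0,"dy":-0.1,"dz":5,"wx":0,"wy":0,"wz":0}]' && python3 d.py && python3 look.py c4 .047 .5885 -.045 .093
```

```text
t: 10.65
eef_pos: [0.5888, -0.0439, 0.0908]
ee_rot: [-3.142, -0.0, 0.093]
force: [0.2, -0.1, -0.9]
width: 0.0119
gripper_force: 20.0
pose [ 0.5888 -0.0439  0.0908] [-3.1416e+00 -3.0000e-04  9.2900e-02] t 10.65 F [ 0.2 -0.1 -0.9] w 0.0119 g 20.0
```

View pics/c4.png

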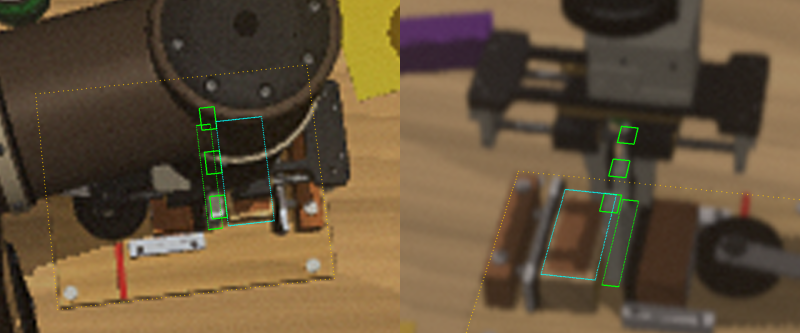

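No contact force: the wall's foot is in the gap, with the scene pane showing it at (615,240) between the block and the pad. Lowering it fully.

```bash
python3 -m crank '[{"dx":0,"dy":0.1,"dz":0.3,"wx":0,"wy":0,"wz":0},{"dx":0,"dy":0.1,"dz":0.6,"wx":0,"wy":0,"wz":0},{"dx":0,"dy":0.1,"dz":1,"wx":0,"wy":0,"wz":0},{"dx":0,"dy":0.1,"dz":1.4,"wx":0,"wy":0,"wz":0},{"dx":0,"dy":0.1,"dz":1.8,"wx":0,"wy":0,"wz":0},{"dx":0,"dy":0.1,"dz":2.2,"wx":0,"wy":0,"wz":0},{"dx":0,"dy":0.1,"dz":2.5,"wx":0,"wy":0,"wz":0},{"dx":0,"dy":0.1,"dz":2.8,"wx":0,"wy":0,"wz":0},{"dx":0,"dy":0.1,"dz":2.9,"wx":0,"wy":0,"wz":0},{"dx":0,"dy":0.1,"dz":2.9,"wx":0,"wy":0,"wz":0}]' && python3 d.py
```

```text
t: 12.0
eef_pos: [0.5888, -0.045, 0.0616]
ee_rot: [3.142, -0.0, 0.093]
force: [-0.8, -0.1, -0.5]
width: 0.012
gripper_force: 20.0
pose [ 0.5888 -0.045   0.0616] [ 3.1416e+00 -1.0000e-04  9.2900e-02] t 12.0 F [-0.8 -0.1 -0.5] w 0.012 g 20.0
```

```bash
python3 -m crank '[{"dx":0,"dy":0,"dz":0,"wx":0,"wy":0,"wz":0},{"dx":0,"dy":0,"dz":0,"wx":0,"wy":0,"wz":0},{"dx":0,"dy":0,"dz":0,"wx":0,"wy":0,"wz":0},{"dx":0,"dy":0,"dz":0,"wx":0,"wy":0,"wz":0},{"dx":0,"dy":0,"dz":0,"wx":0,"wy":0,"wz":0},{"dx":0,"dy":0,"dz":-1,"wx":0,"wy":0,"wz":0},{"dx":0,"dy":0,"dz":-3,"wx":0,"wy":0,"wz":0},{"dx":0,"dy":0,"dz":-6,"wx":0,"wy":0,"wz":0},{"dx":0,"dy":0,"dz":-10,"wx":0,"wy":0,"wz":0},{"dx":0,"dy":0,"dz":-12,"wx":0,"wy":0,"wz":0}]' 3.2 20 && python3 d.py .594 .1675 .18 .093 .33 .3 .18 .093
```

```text
t: 13.25
eef_pos: [0.5898, -0.0449, 0.1848]
ee_rot: [-3.142, -0.004, 0.093]
force: [0.5, -0.0, 0.2]
width: 0.0324
gripper_force: 0.0
pose [ 0.5898 -0.0449  0.1848] [-3.1415 -0.0037  0.0932] t 13.25 F [ 0.5 -0.   0.2] w 0.0324 g 0.0
dx 2.40 dy -21.11 dz 0.48 wz 0.0
dx -22.66 dy -36.76 dz 0.48 wz 0.0
```

```bash
python3 -m crank '[{"dx":0.1,"dy":-2,"dz":0,"wx":0,"wy":0,"wz":0},{"dx":0.6,"dy":-5,"dz":0,"wx":0,"wy":0,"wz":0},{"dx":1,"dy":-9,"dz":0,"wx":0,"wy":0,"wz":0},{"dx":1.5,"dy":-13,"dz":0,"wx":0,"wy":0,"wz":0},{"dx":2,"dy":-17,"dz":0,"wx":0,"wy":0,"wz":0},{"dx":2.2,"dy":-20,"dz":0,"wx":0,"wy":0,"wz":0},{"dx":2.2,"dy":-21.2,"dz":0,"wx":0,"wy":0,"wz":0},{"dx":2.2,"dy":-21.2,"dz":0,"wx":0,"wy":0,"wz":0},{"dx":2.2,"dy":-21.2,"dz":0,"wx":0,"wy":0,"wz":0},{"dx":2.2,"dy":-21.2,"dz":0,"wx":0,"wy":0,"wz":0}]' 5 20 && python3 d.py .592 .169 .057 .093 && python3 look.py c5 .018 .5885 -.045 .093 && python3 - <<'E'
from h import *
for c in("top","scene"):
  for q in("knob","wall","pivot","highest"):
    print(c,q,[(np.round(d["centre"],3).tolist(),round(d["confidence"],2)) for d in arm.mark_of(c,q)])
E
```

```text
t: 14.5
eef_pos: [0.591, 0.1672, 0.1816]
ee_rot: [3.142, 0.0, 0.092]
force: [0.1, -0.1, 0.6]
width: 0.0501
gripper_force: 0.0
pose [0.591  0.1672 0.1816] [3.1415 0.     0.0917] t 14.5 F [ 0.1 -0.1  0.6] w 0.0501 g 0.0
dx 0.11 dy -0.17 dz 12.46 wz -0.1
top knob [([0.593, 0.165, 0.052], 0.44)]
top wall [([0.586, -0.041, 0.016], 0.46)]
top pivot [([0.583, 0.04, 0.046], 0.65)]
top highest [([0.452, 0.024, 0.076], 0.88)]
scene knob [([0.594, 0.168, 0.051], 0.58)]
scene wall [([0.592, -0.046, 0.023], 0.91)]
scene pivot [([0.58, 0.033, 0.049], 0.94)]
scene highest []
```

View pics/c5.png

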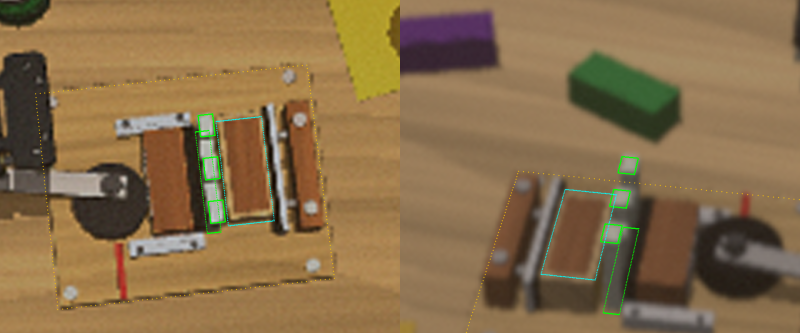

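The wall stands upright and straight in the gap, its three tooth tops on the green outlines (206,125), (211,168), (216,211), flush with the block. Now down onto the knob.

```bash
python3 -m crank '[{"dx":0.1,"dy":-0.1,"dz":2,"wx":0,"wy":0,"wz":0},{"dx":0.1,"dy":-0.1,"dz":5,"wx":0,"wy":0,"wz":0},{"dx":0.1,"dy":-0.1,"dz":8,"wx":0,"wy":0,"wz":0},{"dx":0.1,"dy":-0.1,"dz":10,"wx":0,"wy":0,"wz":0},{"dx":0.1,"dy":-0.1,"dz":11.5,"wx":0,"wy":0,"wz":0},{"dx":0.1,"dy":-0.1,"dz":12.3,"wx":0,"wy":0,"wz":0},{"dx":0.1,"dy":-0.1,"dz":12.3,"wx":0,"wy":0,"wz":0},{"dx":0.1,"dy":-0.1,"dz":12.3,"wx":0,"wy":0,"wz":0},{"dx":0.1,"dy":-0.1,"dz":12.3,"wx":0,"wy":0,"wz":0},{"dx":0.1,"dy":-0.1,"dz":12.3,"wx":0,"wy":0,"wz":0}]' && python3 d.py && python3 -m crank '[{"dx":0,"dy":0,"dz":0,"wx":0,"wy":0,"wz":0},{"dx":0,"dy":0,"dz":0,"wx":0,"wy":0,"wz":0},{"dx":0,"dy":0,"dz":0,"wx":0,"wy":0,"wz":0},{"dx":0,"dy":0,"dz":0,"wx":0,"wy":0,"wz":0},{"dx":0,"dy":0,"dz":0,"wx":0,"wy":0,"wz":0},{"dx":0,"dy":0,"dz":0,"wx":0,"wy":0,"wz":0},{"dx":0,"dy":0,"dz":0,"wx":0,"wy":0,"wz":0},{"dx":0,"dy":0,"dz":0,"wx":0,"wy":0,"wz":0},{"dx":0,"dy":0,"dz":0,"wx":0,"wy":0,"wz":0},{"dx":0,"dy":0,"dz":0,"wx":0,"wy":0,"wz":0}]' 0 20 && python3 d.py
```

```text
t: 16.25
eef_pos: [0.5921, 0.1694, 0.0591]
ee_rot: [-3.141, -0.001, 0.093]
force: [0.3, -0.6, 0.4]
width: 0.0499
gripper_force: 0.0
pose [0.5921 0.1694 0.0591] [-3.1412e+00 -7.0000e-04  9.2900e-02] t 16.25 F [ 0.3 -0.6  0.4] w 0.0499 g 0.0
t: 17.5
eef_pos: [0.5916, 0.1679, 0.0585]
ee_rot: [3.14, 0.001, 0.093]
force: [1.7, -4.8, 0.6]
width: 0.0215
gripper_force: 20.0
pose [0.5916 0.1679 0.0585] [3.1399e+00 1.3000e-03 9.2600e-02] t 17.5 F [ 1.7 -4.8  0.6] w 0.0215 g 20.0
```

```bash
python3 -m crank '[{"dx":-1.1,"dy":-0.1,"dz":0,"wx":0,"wy":0,"wz":0},{"dx":-2.3,"dy":-0.1,"dz":0,"wx":0,"wy":0,"wz":0},{"dx":-3.4,"dy":-0.1,"dz":0,"wx":0,"wy":0,"wz":0},{"dx":-4.5,"dy":0.1,"dz":0,"wx":0,"wy":0,"wz":0},{"dx":-5.6,"dy":0.3,"dz":0,"wx":0,"wy":0,"wz":0},{"dx":-6.7,"dy":0.7,"dz":0,"wx":0,"wy":0,"wz":0},{"dx":-7.8,"dy":1.1,"dz":0,"wx":0,"wy":0,"wz":0},{"dx":-8.8,"dy":1.6,"dz":0,"wx":0,"wy":0,"wz":0},{"dx":-9.7,"dy":2.2,"dz":0,"wx":0,"wy":0,"wz":0},{"dx":-10.6,"dy":2.9,"dz":0,"wx":0,"wy":0,"wz":0}]' && python3 d.py && python3 - <<'E'
from station import arm;import numpy as np
p=arm.get_state()["eef_pos"]-np.array([.5805,.0383,0]);print(np.hypot(p[0],p[1]),np.degrees(np.arctan2(p[1],p[0]))-5.3)
E
```

```text
t: 18.75
eef_pos: [0.4907, 0.1293, 0.0587]
ee_rot: [3.14, -0.003, 0.094]
force: [17.1, -12.7, -9.0]
width: 0.0212
gripper_force: 20.0
pose [0.4907 0.1293 0.0587] [ 3.1403e+00 -2.9000e-03  9.3600e-02] t 18.75 F [ 17.1 -12.7  -9. ] w 0.0212 g 20.0
0.12788758713593706 129.3108485288461
```

Lever is at about 130°. The radial inward pull means the pivot is about 2.5 mm further in x, matching the detected value of 0.583. I'll correct the arc and go on in two parts.

```bash
python3 -m crank '[{"dx":-0.3,"dy":0.5,"dz":0,"wx":0,"wy":0,"wz":0},{"dx":-0.7,"dy":0.9,"dz":0,"wx":0,"wy":0,"wz":0},{"dx":-1.1,"dy":1.3,"dz":0,"wx":0,"wy":0,"wz":0},{"dx":-1.5,"dy":1.7,"dz":0,"wx":0,"wy":0,"wz":0},{"dx":-1.8,"dy":2.1,"dz":0,"wx":0,"wy":0,"wz":0},{"dx":-2.2,"dy":2.6,"dz":0,"wx":0,"wy":0,"wz":0},{"dx":-2.5,"dy":3.1,"dz":0,"wx":0,"wy":0,"wz":0},{"dx":-2.8,"dy":3.6,"dz":0,"wx":0,"wy":0,"wz":0},{"dx":-3,"dy":4,"dz":0,"wx":0,"wy":0,"wz":0},{"dx":-3.3,"dy":4.6,"dz":0,"wx":0,"wy":0,"wz":0}]' && python3 d.py .4536 .0262 .058 .093 && python3 - <<'E'
from station import arm;import numpy as np
p=arm.get_state()["eef_pos"]-np.array([.583,.0383,0]);print(np.hypot(p[0],p[1]),np.degrees(np.arctan2(p[1],p[0]))-5.3)
E
```

```text
t: 20.0
eef_pos: [0.4618, 0.0829, 0.0588]
ee_rot: [-3.14, -0.003, 0.093]
force: [5.8, 2.0, -7.2]
width: 0.0216
gripper_force: 20.0
pose [0.4618 0.0829 0.0588] [-3.1398e+00 -3.1000e-03  9.3400e-02] t 20.0 F [ 5.8  2.  -7.2] w 0.0216 g 20.0
dx -1.34 dy 5.57 dz 0.08 wz 0.0
0.12917415848232283 154.49412881066107
```

```bash
python3 -m crank '[{"dx":-0.2,"dy":0.5,"dz":0,"wx":0,"wy":0,"wz":0},{"dx":-0.4,"dy":1,"dz":0,"wx":0,"wy":0,"wz":0},{"dx":-0.6,"dy":1.6,"dz":0,"wx":0,"wy":0,"wz":0},{"dx":-0.8,"dy":2.2,"dz":0,"wx":0,"wy":0,"wz":0},{"dx":-0.9,"dy":2.7,"dz":0,"wx":0,"wy":0,"wz":0},{"dx":-1,"dy":3.3,"dz":0,"wx":0,"wy":0,"wz":0},{"dx":-1.1,"dy":3.9,"dz":0,"wx":0,"wy":0,"wz":0},{"dx":-1.2,"dy":4.5,"dz":0,"wx":0,"wy":0,"wz":0},{"dx":-1.2,"dy":5,"dz":0,"wx":0,"wy":0,"wz":0},{"dx":-1.2,"dy":5.5,"dz":0,"wx":0,"wy":0,"wz":0}]' && python3 -m crank '[{"dx":0,"dy":0,"dz":0,"wx":0,"wy":0,"wz":0},{"dx":0,"dy":0,"dz":0,"wx":0,"wy":0,"wz":0},{"dx":0,"dy":0,"dz":0,"wx":0,"wy":0,"wz":0},{"dx":0,"dy":0,"dz":0,"wx":0,"wy":0,"wz":0},{"dx":0,"dy":0,"dz":0,"wx":0,"wy":0,"wz":0},{"dx":0,"dy":0,"dz":0,"wx":0,"wy":0,"wz":0},{"dx":0,"dy":0,"dz":0,"wx":0,"wy":0,"wz":0},{"dx":0,"dy":0,"dz":0,"wx":0,"wy":0,"wz":0},{"dx":0,"dy":0,"dz":0,"wx":0,"wy":0,"wz":0},{"dx":0,"dy":0,"dz":0,"wx":0,"wy":0,"wz":0}]' && python3 d.py .4536 .0262 .058 .093 && python3 - <<'E'
from h import *
p=arm.get_state()["eef_pos"]-np.array([.583,.0383,0]);print(np.hypot(p[0],p[1]),np.degrees(np.arctan2(p[1],p[0]))%360-5.3)
o=[]
for c,(u,v,w,h) in {"top":(180,140,130,110),"scene":(180,110,150,127)}.items():
    g=arm.grab_frame(c)[v:v+h,u:u+w,::-1];o.append(cv2.resize(g,(400,338),interpolation=cv2.INTER_CUBIC))
cv2.imwrite("pics/c6.png",np.hstack(o))
E
```

```text
t: 21.25
eef_pos: [0.4543, 0.0265, 0.0587]
ee_rot: [-3.14, -0.002, 0.093]
force: [3.0, 5.1, -4.8]
width: 0.0213
gripper_force: 20.0
t: 22.5
eef_pos: [0.4543, 0.0264, 0.0587]
ee_rot: [-3.141, -0.002, 0.093]
force: [5.1, 2.4, -4.9]
width: 0.0216
gripper_force: 20.0
pose [0.4543 0.0264 0.0587] [-3.1411e+00 -1.5000e-03  9.3200e-02] t 22.5 F [ 5.1  2.4 -4.9] w 0.0216 g 20.0
dx -0.08 dy 0.01 dz 0.07 wz 0.0
0.12920898587209811 179.99802570823428
```

View pics/c6.png

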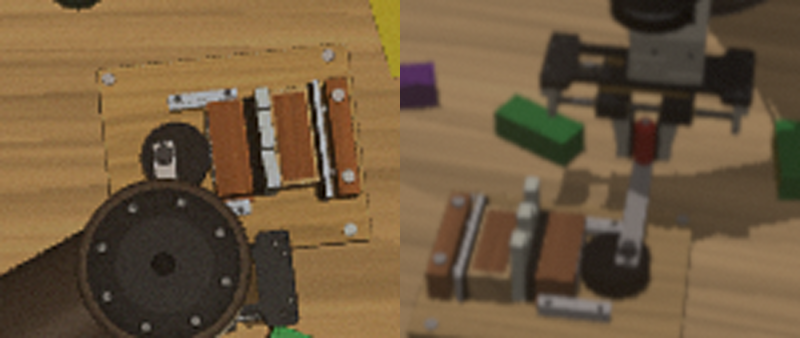

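The lever lies over the red line: in the scene pane it runs from (628,250) to the gripped knob at (645,140). The wall at (525,225) is upright and pinched between the pad and the block. The measured angle is 180°, held steady.

```bash
python3 -c "
from station import arm
print(arm.job_done())"
```

```text
the job is handed in; nothing more can be done
None
```

I handed the job in: the wall stands in the gap flush with the block, the lever is held by its knob over the red line at highest lift, and I did not touch the cup, jar or drum. The hand-in gave no verdict, and the squeeze force was seen only in pictures, not measured.

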